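# Set the dust extractor to full and start it

## Robot

A 6-joint arm with a two-finger parallel gripper is mounted at the origin on the work surface. World frame = base frame: x ahead of the robot, y to its left, z up, the work surface at z = 0. Lengths are in m, angles in degrees, forces in N, time in s.
With the tool pointing down it reaches from about 0.3 to 0.75 m from the base axis. Payload 8.5 kg.
Tool frame: the origin (TCP) lies midway between the tips of the shut fingers; the grasp point (between the pads) lies 19 mm behind it (env.hold_point_z is the distance from the TCP to the grasp point, in m); z points along the fingers, y is the line along which they close (so a half turn about z gives the same grasp; the last joint's range is limited). The gripper opens to 85 mm and grips with 20 to 120 N. Pads are 22 mm wide; open, the fingers measure 114 mm over their backs; the gripper's body (76 mm by 85 mm) begins 54 mm behind the grasp point. The pads swing forward as they close: fully open they stand 13 mm farther back than shut.
Start: joints at [-79.601, 21.807, 74.336, -0, 83.858, -12.336], TCP at [0.213, -0.507, 0.231] pointing down, gripper open.
Joint ranges: [-178.18, 178.18], [-50.72, 133.34], [12.68, 142.11], [-81.47, 261.47], [9.98, 163.14], [-165.26, 165.26]. Speed limits (degrees/s): [136.94, 136.94, 180, 180, 180, 180].

## Interface

Orientations are given as a 3x3 rotation matrix whose columns are the frame's x, y, z axes.
In Python, from rig import observe, get_image, camera_info, env gives the robot as it stands.
- The arm moves only by the tool drive_tool, never from a script. Its arguments are lists of equal length, an entry for each row: "offset": the shift along the tool's x, y, z in units of 40 mm (1.0 is 40 mm), a list of three; "turn": the turn, a rotation vector about the tool's x, y, z in units of 6 degrees (1.0 is 6 degrees), a list of three; "hand": the opening, from 0 (shut) to 1 (fully open). A call has exactly 10 rows; each row shifts and turns the commanded pose from where the row before left it, along the tool's axes as they then stand; what a row does not reach is not made up. A row lasts 1/8 s, in which the tool goes at most 62.5 mm and 10.7 degrees, less where a joint would pass 70% of its speed; a pose out of reach is approached as far as the arm can. A call is refused whole if a number of a shift passes 1 or a number of a turn 1, either way. A call with a gripper value outside its range is refused whole. The fingers move at their own pace and stop on an object; "newtons" is the grip in N (left out, the last holds). Time passes only in rows, so rows that do not move let the fingers close, or fill a call up. It gives the time, the measured TCP pose, the force, the opening and the grip force at its end, in the units of the state.
- observe(): the state, without advancing time (a new reading comes with each control period).
- get_image(name): name is "scene" or "side" or "wrist"; returns the picture (400x640x3 uint8, blue, green, red); there is no depth.
- camera_info(name): a dict with "fx", "fy", "cx", "cy" (pixels), "world_to_cam" (4x4, takes a point from world to camera coordinates). Camera axes: x right, y down, z forward; pixel columns grow to the right and rows downward; lengths in m; the calibration is good to about 2 mm. A picture is of the moment at which its call begins: read the wrist's pose just before it. camera_info takes no time and is no camera call; for the wrist camera it gives the pose at the moment of the call.
- env.close_job(): hands the job in; it is judged then, once.
The state is a dict: "time_s": time; "q": joint angles; "qvel": joint speeds; "joint_efforts": joint torques, N m; "position": TCP position; "tool_rot": TCP orientation; "ft_force": force on the tool from outside, world axes, zero at the start; "wrist_torque": the same for the moment, N m; "grip_width": finger opening in m; "gripper_force": force on a finger pad.
Only numpy, scipy, OpenCV 4.12 (cv2) and the standard library are available. Lean on these libraries where they do the work, as an engineer would, in place of code of your own. Each camera call takes 0.05 s, during which the arm holds its last target. There are 200 camera calls.

## Task

With the fingertips, push the red slide lever on top of the green dust extractor past its first notch (yellow mark) all the way to the second stop (green mark), so that it stays there. Then press the green start button on the switch box fully down and let go. Only push and press: do not press the red stop button, do not shove or pick up the switch box, and leave the glue bottle, the jar on the extractor and the knife as they are.

Things in the scene. Friction and masses are not known exactly. Their poses are not given: they have to be found in the camera images.
- extractor: Dust extractor, a green metal box fixed to the bench, 200 (x) x 240 (y) x 130 mm tall, with a grey 90 mm pipe stub at the back. Origin: centre of its underside. -x is its louvred front (towards the robot at yaw 0), +y runs along the lever's slot from off towards full, z up. The slot lies 45 mm in front of the centre (local x = -0.045), in an aluminium plate on the flat top.
- lever_grip (a point): Centre of the red plastic lever paddle that stands up from the slot: 40 mm across the slot (extractor x), 16 mm thick along the slot (extractor y), its bottom 5 mm and its top 41 mm above the extractor's top; this centre is 23 mm above that top (z = 0.153). Axes are the extractor's; the point moves along the extractor's +y as the lever slides. Local y of it in the extractor = joint value - 0.040.
- lever (a joint): Lever along the slot, m: 0 = off (grey mark), 0.038 = first notch (yellow), 0.080 = second stop (green), a hard stop. Starts at off. Sprung: a steady push of 6 N moves it out of off or out of the notch. Let go between about 0.016 and 0.060 it springs back into the notch; beyond 0.061 it snaps on to the second stop and stays. Let go below 0.015 it returns to off.
- switchbox: Loose switch box, about 0.6 kg, grey with a yellow face, 70 (x) x 150 (y) x 35 mm tall, lying flat on the bench left or right of the extractor. Origin: centre of its underside. The green start button sits at local y = +37 mm, the red stop button at local y = -37 mm, both at local x = 0.
- start_top (a point): Centre of the top of the green start button (28 mm across, in a black 44 mm collar), 57 mm above the bench; it stands 10 mm above its collar. The top moves down as it is pressed.
- start (a joint): Travel of the green start button in m: 0 = up, 0.006 = fully down (takes about 5 N); it springs back when released.
- stop (a joint): Travel of the red stop button in m, same kind as the green one: 0 = up, 0.006 = fully down.
- glue: Bystander: white glue bottle with a red cap, 56 mm across, 150 mm tall, 0.25 kg, standing loose on the bench on the other side of the extractor from the switch box. Origin: centre of its underside.
- jar: Bystander: small amber glass jar with a steel lid, 40 mm across, 55 mm tall, standing loose on the rear part of the extractor's top, 60 mm behind its centre. Origin: centre of its underside.
- knife: Bystander: red utility knife, 150 x 22 x 17 mm, lying on the bench between the robot and the extractor. Origin: on its underside, mid-length; its x runs along it.
Mind the look-alikes: they are no part of the job. What is shaped like the switchbox but turquoise is not meant.

How it is judged (in metres and radians):
On the way, in this order (a step that is already met when the one before it is completed fails the run):
1. the lever is at the second stop (at least 0.077 of 0.080 m) (value of joint lever above 0.077 m), for 0.2 s.
2. the green start button is pressed fully (at least 5 of 6 mm) while the lever is at the second stop (value of joint start above 0.005 m and value of joint lever above 0.077 m), for 0.05 s.
At the end, for the whole second after the job is handed in: The lever rests at the second stop (within 3 mm), the start button has been pressed after that and is up again, the stop button is up, and the switch box, glue bottle, jar and knife stand or lie within 30 mm of where they were, upright (value of joint lever above 0.077 m and value of joint each of start, stop below 0.002 m and distance of each of switchbox, glue, jar, knife from where it was at the start of the episode below 0.03 m and angle between switchbox's own z axis and vertical below 0.1 rad and linear speed of switchbox below 0.02 m/s and angle between each of glue, jar's own z axis and vertical below 0.2 rad); the robot touches nothing.
It fails at once if the start button is pressed before the lever is at the second stop (value of joint start above 0.003 m and value of joint lever below 0.075 m).
It fails at once if the red stop button is pressed (value of joint stop above 0.003 m).
It fails at once if the switch box is lifted, tipped or shoved more than 30 mm (distance of switchbox from where it was at the start of the episode above 0.03 m or height (world z) of switchbox above 0.01 m or angle between switchbox's own z axis and vertical above 0.2 rad).
It fails at once if the glue bottle, the jar or the knife is moved more than 30 mm, lifted or knocked over (distance of any of glue, jar, knife from where it was at the start of the episode above 0.03 m or angle between any of glue, jar, knife's own z axis and vertical above 0.3 rad or height (world z) of any of glue, knife above 0.01 m or height (world z) of jar above 0.145 m).
It also fails if it takes over 48 s, if anything falls off the work surface, if the arm or the gripper's body presses on something with over 40 N, if the wrist force passes 120 N, or if a joint passes its speed limit or range.

## Working session

There is one attempt and no reset: what is moved stays moved. The work goes in short steps, Python scripts to look and compute and a tool call to move; the robot and the scene stay as the last step left them, time stands still between calls to the robot, and variables do not carry over. Pictures are saved under pics/ and viewed, at most 10 in all, crops included, and the job is handed in when it is done.

Besides the shell and the picture viewer there is one more tool, called after "Call:" by a JSON object that holds its "name" and its "arguments", one argument or row to a line. drive_tool: Moves the arm, as the interface text tells. Its arguments: {"type":"object","properties":{"offset":{"type":"array"},"turn":{"type":"array"},"hand":{"type":"array"},"newtons":{"type":"number"}},"required":["offset","turn","hand"]}

```bash
mkdir -p pics; python3 - <<'E'
from rig import *
import cv2
s=observe();print(s['time_s'],s['position'],s['tool_rot'],s['q'])
for n in('scene','side'):
    cv2.imwrite(f'pics/{n}0.png',get_image(n)); c=camera_info(n);print(n,c)
E
```

```text
0.0 [ 0.21250598 -0.50696539  0.23071817] [[ 9.22285740e-01  3.86508647e-01 -2.82096148e-04]
 [ 3.86508636e-01 -9.22284659e-01  1.44276866e-03]
 [ 2.97469612e-04 -1.43967756e-03 -9.99998919e-01]] [-7.95997614e+01  2.18404877e+01  7.43844686e+01 -9.80124017e-04
  8.38592679e+01 -1.23370994e+01]
scene {'fx': 458.2243027214243, 'fy': 458.2243027214243, 'cx': 310.97315025894164, 'cy': 194.32978876784094, 'world_to_cam': array([[ 0.11581325,  0.9932325 ,  0.00874574, -0.04688942],
       [ 0.80617521, -0.0888511 , -0.58496753, -0.40644987],
       [-0.58023169,  0.07479759, -0.81100956,  1.55953267],
       [ 0.        ,  0.        ,  0.        ,  1.        ]])}
side {'fx': 457.3510103804635, 'fy': 457.3510103804635, 'cx': 321.25058715128984, 'cy': 197.96464484888696, 'world_to_cam': array([[ 9.99817637e-01, -1.06751605e-02, -1.58345510e-02,
        -5.70458096e-01],
       [-1.90646644e-02, -6.06119862e-01, -7.95144799e-01,
         1.00663394e-01],
       [-1.10933753e-03,  7.95301675e-01, -6.06212847e-01,
         1.13254387e+00],
       [ 0.00000000e+00,  0.00000000e+00,  0.00000000e+00,
         1.00000000e+00]])}
```

View pics/scene0.png

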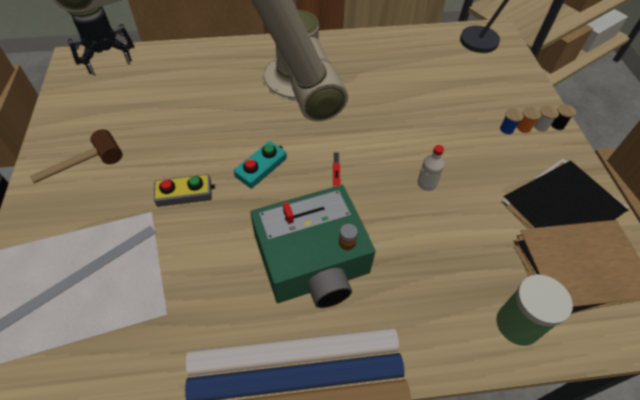

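View pics/side0.png

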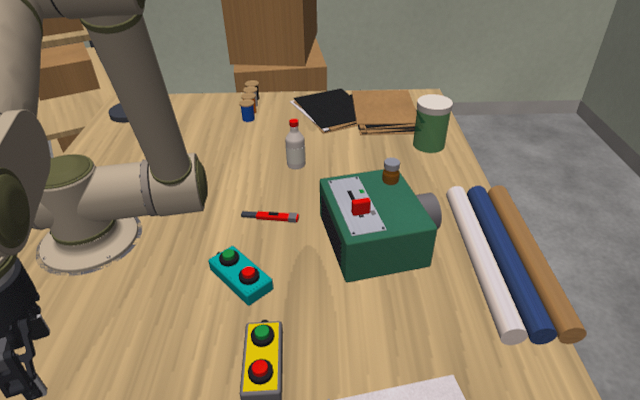

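The scene view shows the yellow switch box at (183,188), with its green button at (195,183) and red at (167,186). The lever is at (288,213), and the plate spans (262..350, 195..235). In the side view the lever is at (361,207), green at (262,334) and red at (260,370). The turquoise look-alike is at (260,163) in the scene view.

```bash
cat > h.py <<'E'
import numpy as np,cv2
from rig import *
def ray(n,p):
    c=camera_info(n);M=c['world_to_cam'];R,t=M[:3,:3],M[:3,3]
    d=R.T@np.array([(p[0]-c['cx'])/c['fx'],(p[1]-c['cy'])/c['fy'],1]);return -R.T@t,d/np.linalg.norm(d)
def plane(n,p,z):
    o,d=ray(n,p);return o+d*(z-o[2])/d[2]
def tri(a,b):
    A=0;B=0
    rs=[ray('scene',a),ray('side',b)]
    for o,d in rs:
        P=np.eye(3)-np.outer(d,d);A=A+P;B=B+P@o
    x=np.linalg.solve(A,B);return x,max(np.linalg.norm((np.eye(3)-np.outer(d,d))@(x-o)) for o,d in rs)
def mask(img,col):
    h=cv2.cvtColor(img,cv2.COLOR_BGR2HSV)
    H,S,V=[h[...,i].astype(int) for i in range(3)]
    return {'red':((H<8)|(H>172))&(S>150)&(V>80),'green':(H>45)&(H<80)&(S>110)&(V>40),'plate':(S<45)&(V>90),'yellow':(H>20)&(H<35)&(S>180)&(V>120)}[col].astype(np.uint8)
def blob(img,col,box):
    x0,y0,x1,y1=box;m=np.zeros(img.shape[:2],np.uint8);m[y0:y1,x0:x1]=mask(img,col)[y0:y1,x0:x1]
    n,l,s,c=cv2.connectedComponentsWithStats(m);i=1+s[1:,4].argmax();return c[i],s[i],(l==i).astype(np.uint8)
E
python3 - <<'E'
from h import *
a=cv2.imread('pics/scene0.png');b=cv2.imread('pics/side0.png')
for k,col,p,q in(('start','green',(184,172,206,194),(248,320,276,348)),('stop','red',(155,176,178,196),(244,356,276,384)),('lever','red',(278,200,298,226),(345,194,375,220))):
    ca,sa,_=blob(a,col,p);cb,sb,_=blob(b,col,q);print(k,ca,sa,cb,sb,tri(ca,cb))
    if k!='lever':print(plane('scene',ca,.053),plane('side',cb,.053))
for n,im,bx in(('scene',a,(255,185,360,245)),('side',b,(325,170,390,240))):
    c,s,m=blob(im,'plate',bx);cn=max(cv2.findContours(m,0,2)[0],key=cv2.contourArea)
    W=np.array([plane(n,p[0],.131)[:2] for p in cv2.convexHull(cn)],np.float32)
    r=cv2.minAreaRect(W*1000);print(n,r,s)
c,s,m=blob(a,'yellow',(150,170,220,210));cn=np.argwhere(m)[:,::-1]
W=np.array([plane('scene',p,.035)[:2] for p in cn],np.float32);print(cv2.minAreaRect(W*1000))
E
```

```text
start [194.15116279 180.95348837] [189 177  11   9  86] [261.43386243 331.84656085] [254 325  16  15 189] (array([ 0.45797022, -0.32198276,  0.04839834]), np.float64(0.0011284935353430335))
[ 0.46288787 -0.32139188  0.053     ] [ 0.45780883 -0.32444458  0.053     ]
stop [165.9375 183.9875] [161 180  11   9  80] [259.34188034 367.86324786] [251 360  17  17 234] (array([ 0.4611048 , -0.39621113,  0.04916687]), np.float64(0.0007616093797269898))
[ 0.46497685 -0.39535893  0.053     ] [ 0.46109728 -0.39804971  0.053     ]
lever [287.81666667 211.74166667] [283 202  10  21 120] [360.46350365 206.06934307] [352 198  18  17 274] (array([ 0.65547631, -0.08392124,  0.15317214]), np.float64(1.5848167274778906e-05))
scene ((649.2451782226562, -44.89945983886719), (77.90648651123047, 201.93394470214844), 12.919084548950195) [ 259  191   92   48 2059]
side ((646.3953857421875, -45.785865783691406), (76.06290435791016, 202.81472778320312), 12.921260833740234) [ 328  177   58   59 1570]
((474.67559814453125, -306.3323669433594), (7.987022399902344e-06, 8.056358337402344), 50.00282287597656)
```

Call:
{"name": "drive_tool", "arguments": {
  "offset": [
    [0.9,-0.27,0],
    [0.9,-0.27,0],
    [0.9,-0.27,0],
    [0.9,-0.27,0],
    [0.9,-0.27,0],
    [0.9,-0.27,0],
    [0.9,-0.27,0],
    [0.9,-0.27,0],
    [0.9,-0.27,0],
    [0.9,-0.27,0]
  ],
  "turn": [
    [0,0,0],
    [0,0,0],
    [0,0,0],
    [0,0,0],
    [0,0,0],
    [0,0,0],
    [0,0,0],
    [0,0,0],
    [0,0,0],
    [0,0,0]
  ],
  "hand": [0,0,0,0,0,0,0,0,0,0]
}}

```text
time_s: 1.35
position: [0.5036, -0.2675, 0.231]
tool_rot: [[0.922, 0.386, -0.001], [0.386, -0.922, 0.001], [-0.0, -0.001, -1.0]]
ft_force: [0.8, -0.1, 0.5]
grip_width: -0.0
gripper_force: 0.0
```

Call:
{"name": "drive_tool", "arguments": {
  "offset": [
    [0.9,-0.27,0],
    [0.9,-0.27,0],
    [0.9,-0.27,0],
    [0.9,-0.27,0],
    [0.9,-0.27,0],
    [0.57,-0.19,0],
    [0,0,0],
    [0,0,0],
    [0,0,0],
    [0,0,0]
  ],
  "turn": [
    [0,0,0],
    [0,0,0],
    [0,0,0],
    [0,0,0],
    [0,0,0],
    [0,0,0],
    [0,0,0.8],
    [0,0,0.83],
    [0,0,0],
    [0,0,0]
  ],
  "hand": [0,0,0,0,0,0,0,0,0,0]
}}

```text
time_s: 2.6
position: [0.666, -0.1334, 0.2311]
tool_rot: [[0.974, 0.226, -0.0], [0.226, -0.974, 0.0], [-0.0, -0.0, -1.0]]
ft_force: [0.6, 0.3, -0.6]
grip_width: -0.0002
gripper_force: 0.0
```

```bash
python3 - <<'E'
from h import *
s=observe();print(s['time_s'],s['position'],s['tool_rot'],s['grip_width'],s['ft_force'])
d=np.array([-.224,.975,0]);L=np.array([.6555,-.084,.153])
print(np.array(s['tool_rot']).T@(L-.05*d+[0,0,-.008]-s['position'])/.04)
cv2.imwrite('pics/side1.png',get_image('side'))
E
```

```text
2.6 [ 0.66599266 -0.1333716   0.2310814 ] [[ 9.74197225e-01  2.25697922e-01 -4.62485949e-04]
 [ 2.25698026e-01 -9.74197294e-01  1.84796211e-04]
 [-4.08844439e-04 -2.84410122e-04 -9.99999876e-01]] -0.00022193949038417133 [ 0.63852914  0.29493814 -0.64777222]
[ 0.02161436 -0.01053578  2.15202947]
```

View pics/side1.png

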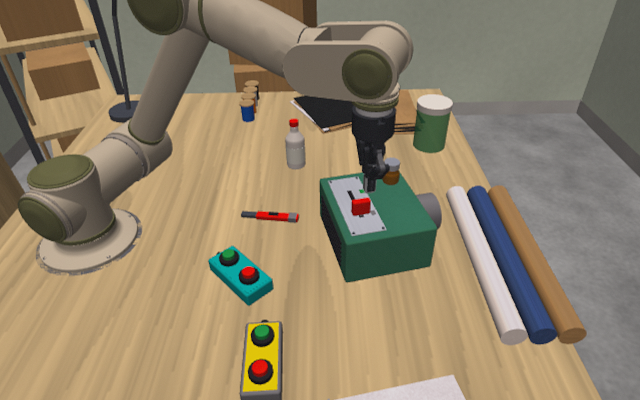

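The shut fingertips, at (370,190), are above the top on the off side of the lever. I'll go down and push along tool -y.

Call:
{"name": "drive_tool", "arguments": {
  "offset": [
    [0,0,0.6],
    [0,0,0.6],
    [0,0,0.6],
    [0,0,0.35],
    [0,0,0],
    [0,-0.4,0],
    [0,-0.4,0],
    [0,-0.3,0],
    [0,-0.3,0],
    [0,-0.2,0]
  ],
  "turn": [
    [0,0,0],
    [0,0,0],
    [0,0,0],
    [0,0,0],
    [0,0,0],
    [0,0,0],
    [0,0,0],
    [0,0,0],
    [0,0,0],
    [0,0,0]
  ],
  "hand": [0,0,0,0,0,0,0,0,0,0]
}}

```text
time_s: 3.9
position: [0.6514, -0.0696, 0.1454]
tool_rot: [[0.974, 0.225, -0.0], [0.225, -0.974, 0.001], [-0.0, -0.001, -1.0]]
ft_force: [0.2, -1.1, 0.3]
grip_width: 0.0
gripper_force: 1.2
```

Call:
{"name": "drive_tool", "arguments": {
  "offset": [
    [0,-0.2,0],
    [0,-0.2,0],
    [0,-0.2,0],
    [0,-0.15,0],
    [0,-0.1,0],
    [0,-0.05,0],
    [0,0,0],
    [0,0,0],
    [0,0,0],
    [0,0,0]
  ],
  "turn": [
    [0,0,0],
    [0,0,0],
    [0,0,0],
    [0,0,0],
    [0,0,0],
    [0,0,0],
    [0,0,0],
    [0,0,0],
    [0,0,0],
    [0,0,0]
  ],
  "hand": [0,0,0,0,0,0,0,0,0,0]
}}

```text
time_s: 5.15
position: [0.6437, -0.036, 0.1453]
tool_rot: [[0.975, 0.224, 0.0], [0.224, -0.975, 0.0], [0.0, -0.0, -1.0]]
ft_force: [-0.8, 0.2, -0.3]
grip_width: 0.0002
gripper_force: 0.0
```

```bash
python3 - <<'E'
from h import *
s=observe();print(s['time_s'],s['position'],s['ft_force'])
im=get_image('side');cv2.imwrite('pics/side2.png',im[120:280,280:480].repeat(3,0).repeat(3,1))
E
```

```text
5.15 [ 0.64367056 -0.03596988  0.14531704] [-0.7819595   0.17700638 -0.33267629]
```

View pics/side2.png

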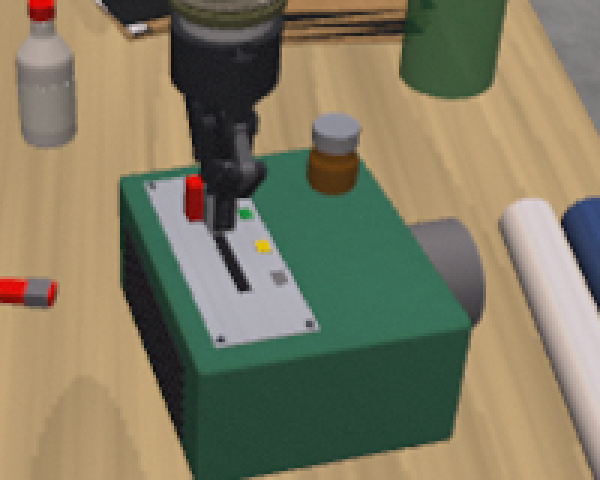

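The lever stands next to the green mark at about (193,200) in the crop, and there is no contact force. I'll retreat, lift and travel to above the start button.

Call:
{"name": "drive_tool", "arguments": {
  "offset": [
    [0,0.3,0],
    [0,0,-0.75],
    [0,0,-0.75],
    [0,0,-0.75],
    [-0.76,0.71,0],
    [-0.76,0.71,0],
    [-0.76,0.71,0],
    [-0.76,0.71,0],
    [-0.76,0.71,0],
    [-0.76,0.71,0]
  ],
  "turn": [
    [0,0,0],
    [0,0,0],
    [0,0,0],
    [0,0,0],
    [0,0,0],
    [0,0,0],
    [0,0,0],
    [0,0,0],
    [0,0,0],
    [0,0,0]
  ],
  "hand": [0,0,0,0,0,0,0,0,0,0]
}}

```text
time_s: 6.45
position: [0.5058, -0.2563, 0.2354]
tool_rot: [[0.975, 0.224, 0.0], [0.224, -0.975, -0.0], [0.0, 0.0, -1.0]]
ft_force: [0.2, 1.1, -0.4]
grip_width: -0.0004
gripper_force: 0.0
```

Call:
{"name": "drive_tool", "arguments": {
  "offset": [
    [-0.76,0.71,0],
    [-0.76,0.71,0],
    [0,0,0.8],
    [0,0,0.8],
    [0,0,0.8],
    [0,0,0.6],
    [0,0,0],
    [0,0,0],
    [0,0,0],
    [0,0,0]
  ],
  "turn": [
    [0,0,0],
    [0,0,0],
    [0,0,0],
    [0,0,0],
    [0,0,0],
    [0,0,0],
    [0,0,0],
    [0,0,0],
    [0,0,0],
    [0,0,0]
  ],
  "hand": [0,0,0,0,0,0,0,0,0,0]
}}

```text
time_s: 7.7
position: [0.4605, -0.3237, 0.1161]
tool_rot: [[0.975, 0.224, 0.001], [0.224, -0.975, -0.001], [0.001, 0.001, -1.0]]
ft_force: [0.9, 0.2, 0.5]
grip_width: 0.0
gripper_force: 0.0
```

```bash
python3 - <<'E'
from h import *
s=observe();print(s['time_s'],s['position'],s['ft_force'])
a=get_image('scene');b=get_image('side')
ca,sa,_=blob(a,'red',(278,195,335,226));cb,sb,_=blob(b,'red',(335,170,375,220));x,e=tri(ca,cb)
print(x,e,(x-[.6555,-.084,.153])@[-.224,.975,0])
cv2.imwrite('pics/v3.png',np.hstack([a[130:230,130:230],b[290:390,210:310]]).repeat(4,0).repeat(4,1))
E
```

```text
7.7 [ 0.46046346 -0.32371769  0.11605996] [0.89277761 0.24576262 0.5028755 ]
[ 0.63812125 -0.00489639  0.15260406] 0.0004897883835449843 0.08101886417823015
```

View pics/v3.png

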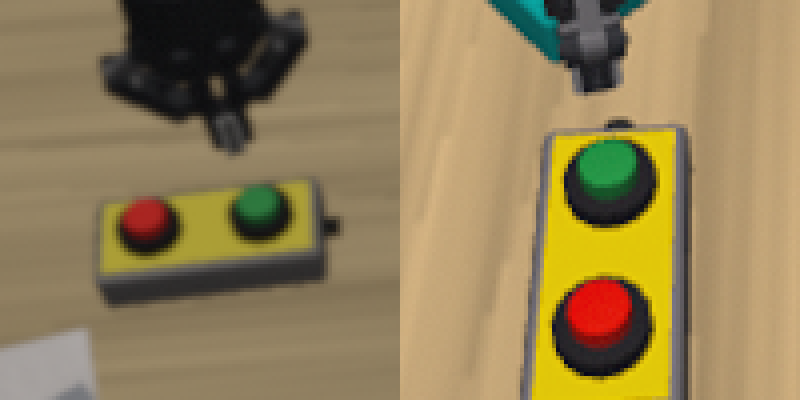

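The lever measures 0.081 m, so it is at the second stop. The fingertips hang above the green button, clear of the red one. I'll press now.

Call:
{"name": "drive_tool", "arguments": {
  "offset": [
    [0,0,0.6],
    [0,0,0.5],
    [0,0,0.25],
    [0,0,0.1],
    [0,0,0.05],
    [0,0,0.05],
    [0,0,0.04],
    [0,0,0.03],
    [0,0,0],
    [0,0,0]
  ],
  "turn": [
    [0,0,0],
    [0,0,0],
    [0,0,0],
    [0,0,0],
    [0,0,0],
    [0,0,0],
    [0,0,0],
    [0,0,0],
    [0,0,0],
    [0,0,0]
  ],
  "hand": [0,0,0,0,0,0,0,0,0,0]
}}

```text
time_s: 9.05
position: [0.4604, -0.3236, 0.051]
tool_rot: [[0.975, 0.224, 0.001], [0.224, -0.975, -0.001], [0.0, 0.001, -1.0]]
ft_force: [-1.9, 1.3, 7.6]
grip_width: -0.0
gripper_force: 3.4
```

Call:
{"name": "drive_tool", "arguments": {
  "offset": [
    [0,0,0.02],
    [0,0,0.02],
    [0,0,0.02],
    [0,0,0],
    [0,0,0],
    [0,0,0],
    [0,0,0],
    [0,0,0],
    [0,0,0],
    [0,0,0]
  ],
  "turn": [
    [0,0,0],
    [0,0,0],
    [0,0,0],
    [0,0,0],
    [0,0,0],
    [0,0,0],
    [0,0,0],
    [0,0,0],
    [0,0,0],
    [0,0,0]
  ],
  "hand": [0,0,0,0,0,0,0,0,0,0]
}}

```text
time_s: 10.3
position: [0.4605, -0.3237, 0.0507]
tool_rot: [[0.974, 0.224, 0.001], [0.224, -0.974, -0.002], [0.001, 0.002, -1.0]]
ft_force: [-6.1, 6.6, 25.0]
grip_width: -0.0005
gripper_force: 12.7
```

The force has jumped to 25 N at z = 0.0507, so the button is at its hard stop, fully down. I'll let go straight up.

Call:
{"name": "drive_tool", "arguments": {
  "offset": [
    [0,0,-0.1],
    [0,0,-0.3],
    [0,0,-0.6],
    [0,0,-0.8],
    [0,0,-0.8],
    [0,0,-0.8],
    [0,0,0],
    [0,0,0],
    [0,0,0],
    [0,0,0]
  ],
  "turn": [
    [0,0,0],
    [0,0,0],
    [0,0,0],
    [0,0,0],
    [0,0,0],
    [0,0,0],
    [0,0,0],
    [0,0,0],
    [0,0,0],
    [0,0,0]
  ],
  "hand": [0,0,0,0,0,0,0,0,0,0]
}}

```text
time_s: 11.55
position: [0.4601, -0.3234, 0.1834]
tool_rot: [[0.975, 0.224, -0.001], [0.224, -0.975, 0.001], [-0.001, -0.001, -1.0]]
ft_force: [-0.8, -0.1, 0.1]
grip_width: 0.0002
gripper_force: 0.0
```

```bash
python3 - <<'E'
from h import *
s=observe();print(s['time_s'],s['position'],s['ft_force'])
a=get_image('scene');b=get_image('side')
for k,col,p,q in(('start','green',(184,172,206,194),(248,320,276,348)),('stop','red',(155,176,178,196),(244,356,276,384)),('lever','red',(278,195,335,226),(335,170,375,220))):
    print(k,tri(blob(a,col,p)[0],blob(b,col,q)[0])[0])
cv2.imwrite('pics/side4.png',b)
E
```

```text
11.55 [ 0.46010531 -0.32335428  0.18337383] [-0.8291082  -0.14339926  0.08953829]
start [ 0.45802424 -0.32189059  0.04824855]
stop [ 0.46121118 -0.3962389   0.04918186]
lever [ 0.63804721 -0.00496145  0.15279741]
```

View pics/side4.png

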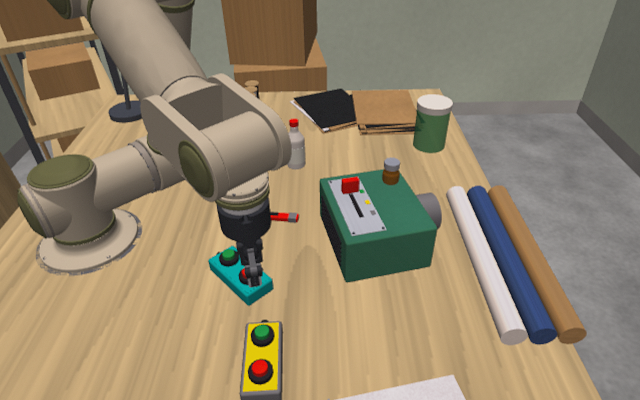

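The lever is at green (350,185), both buttons are up, the switch box hasn't moved, and the glue bottle, jar and visible part of the knife are in place.

```bash
python3 -c "
from rig import env
print(env.close_job())"
```

```text
the job is handed in; nothing more can be done
None
```

The lever is resting at the second stop (measured 0.081 m), the start button was pressed to its hard stop and is up again, nothing else was visibly moved, and the job is handed in; no verdict came back.

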